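# Unclamp a roller and hold it level above its V-blocks

## Task

The roller lying in the V-blocks has to be raised so its underside can be inspected: swing the clamp arm aside by its black knob until it stands clear of the roller, about a quarter turn, then grip the roller at its balance point between the two V-blocks and lift it about 15 cm. Keep it level all the way, leave the other parts on the plate where they are, and finish while still holding the roller level and motionless in the air above the fixture, carried by the gripper alone.

Things in the scene. Friction and masses are not known exactly. Their poses are not given: they have to be found in the camera images.
- fixture: Fixed grey base plate 150 x 210 x 12 mm with two dark steel V-blocks (22 mm thick along y, 76 wide, tops 46 mm above the table) centred at y = 50 and y = -60 mm. Origin on the table surface straight below the roller's axis; z up, y along the roller towards its collar end, x level, square to the roller. The clamp's pivot post, 98 mm high, stands at x = -58, y = -60 mm.
- clamp (a joint): Slackened steel swing clamp, turning level about the upright post at fixture x = -58, y = -60 mm. 0: arm points along fixture +x, 3 mm above the roller; grows clockwise seen from above; at 1.57 rad the arm points along fixture -y, clear of the roller; stop at 1.75. Light friction (under 2 N at the knob), stays where left. Arm 18 mm wide, its top 84 mm above the table.
- clamp_knob (a point): Centre of the upright black cylindrical knob at the end of the clamp arm: 16 mm in diameter, 32 mm tall (84 to 116 mm above the table), its axis 74 mm from the pivot axis. This point is on the knob's axis, 100 mm above the table. The knob does not spin on the arm.
- roller: Aluminium roller lying in the V-blocks: 46 mm diameter, 200 mm long; steel collar (64 mm diameter, 14 thick) at its +y end, 16 mm journal at each end; 0.45 to 0.75 kg. Origin on its axis at the balance point: 28 mm from the middle of the 200 mm body towards the collar, 50 mm above the table at the start, within 5 mm of the fixture's origin along y. y runs along the axis towards the collar.
- flange: Bystander: steel flange disc 110 mm in diameter, lying flat, 22 mm thick at the hub, with three upright studs 56 mm high. Origin at the centre of its underside.
- race_a: Bystander: steel bearing ring, 62 mm outside, 22 mm tall, behind the fixture (its +x side). Origin at the centre of its underside.
- race_b: Bystander: darker steel bearing ring, 48 mm outside, 18 mm tall, behind the fixture. Origin at the centre of its underside.
- caliper: Bystander: calliper 200 mm long, lying flat on the robot's side of the fixture, 13 mm high. Origin under the middle of its beam.
- spare_a: Bystander: plain aluminium roller standing on end, 46 mm in diameter, 195 mm tall with its stud, at the back. Origin at the centre of its underside.
- spare_b: Bystander: second standing roller, the same as the first.

How it is judged:
On the way, in this order (a step that is already met when the one before it is completed fails the run):
1. the clamp arm is swung clear of the roller (joint past 1.15 rad) while the roller still lies in the V-blocks (value of joint clamp above 1.15 rad and height (world z) of roller below 0.065 m), for 0.2 s.
2. the roller is lifted out of the V-blocks, level, carried by the fingers alone (height (world z) of roller between 0.14 and 0.28 m and horizontal distance between roller and fixture below 0.06 m and angle between roller's own y axis and vertical between 1.45 and 1.69 rad and contact force between roller and fixture below 0.05 N and contact force between roller and the fingers above 1 N), for 0.3 s.
At the end, for the whole second after the job is handed in: Roller held by the fingers alone, axis 0.14 to 0.28 m above the table (raised 9 to 23 cm), within 60 mm sideways of the fixture's origin, level within 0.12 rad, slower than 20 mm/s and 0.15 rad/s, touching no part of the fixture; clamp still open past 1.15 rad (all of step 2 and value of joint clamp above 1.15 rad and linear speed of roller below 0.02 m/s and angular speed of roller below 0.15 rad/s); the arm keeps its last pose, push and grip.
It fails at once if the roller is tipped more than 0.25 rad from level (angle between roller's own y axis and vertical below 1.32 rad or angle between roller's own y axis and vertical above 1.82 rad).
It fails at once if a bystander part is moved more than 20 mm (distance of any of flange, race_a, race_b, caliper, spare_a, spare_b from where it was at the start of the episode above 0.02 m).
It also fails if it takes over 56 s, if anything falls off the work surface, if the arm or the gripper's body presses on something with over 40 N, if the wrist force passes 120 N, or if a joint passes its speed limit or range.

## Robot

A 7-joint arm with a two-finger parallel gripper is mounted at the origin on the work surface. World frame = base frame: x ahead of the robot, y to its left, z up, the work surface at z = 0. Lengths are in m, angles in rad, forces in N, time in s.
With the tool pointing down it reaches from about 0.425 to 0.925 m from the base axis. Payload 6.8 kg.
Tool frame: the origin (TCP) lies midway between the tips of the shut fingers; the grasp point (between the pads) lies 19 mm behind it; z points along the fingers, y is the direction in which the jaws open and shut (so a half turn about z gives the same grasp; the last joint's range is limited). The gripper opens to 85 mm and grips with 20 to 120 N. Pads are 22 mm wide; open, the fingers measure 114 mm over their backs; the gripper's body (76 mm by 85 mm) begins 54 mm behind the grasp point. The pads swing forward as they close: fully open they stand 13 mm farther back than shut.
Start: joints at [1.223, 0.477, 0.022, 1.555, -0.011, 1.109, -0.083], TCP at [0.16, -0.656, 0.209] pointing down, gripper open.
Joint ranges: [-2.96, 2.96], [-0.34, 2.1], [-1.41, 1.46], [0.24, 2.44], [-1.37, 4.51], [0.17, 1.92], [-2.96, 2.96]. Speed limits (rad/s): [2.39, 2.39, 3.14, 3.14, 3.14, 3.14, 3.14].

## Interface

Orientations are given as a unit quaternion [w, x, y, z].
In Python, from station import readout, eyes, ticket gives the robot as it stands. The module is installed in compiled form; this text tells all that it offers.
- The arm moves only by the shell command python3 -m crank 'ROWS' [FORCE]. ROWS is JSON, a list of rows, each an object of numbers: "jaw": the opening in per cent of the stroke, from 0 (shut) to 100 (fully open); "x", "y", "z": the shift along the tool's x, y, z in mm; "ax", "ay", "az": the turn, a rotation vector about the tool's x, y, z in degrees. In form: [{"jaw": .., "x": .., "y": .., "z": .., "ax": .., "ay": .., "az": ..}, ...]. A call has 1 to 12 rows; each row shifts and turns the commanded pose from where the row before left it, along the tool's axes as they then stand; what a row does not reach is not made up. A row lasts 1/8 s, in which the tool goes at most 62.5 mm and 10.7 degrees, less where a joint would pass 70% of its speed; a pose out of reach is approached as far as the arm can. A call with a gripper value outside its range is refused whole. The fingers move at their own pace and stop on an object; FORCE is the grip in N (left out, the last holds). Time passes only in rows, so rows that do not move let the fingers close. It gives the time, the measured TCP pose, the force and the opening at its end, in the units of the state.
- readout.get_obs(): the state, without advancing time (a new reading comes with each control period).
- eyes.read_camera(name): name is "side" or "top" or "wrist"; returns (picture, depth): 384x512x3 uint8, red, green, blue; 384x512 float32, m along the optical axis (not along the pixel's ray), 0 where there is no reading.
- eyes.calibration(name): a dict with "fx", "fy", "cx", "cy" (pixels), "R" (3x3) and "t" (3): a world point X has camera coordinates R X + t. Camera axes: x right, y down, z forward; pixel columns grow to the right and rows downward; lengths in m; the calibration is good to about 2 mm. The wrist camera is an equidistant fisheye: a pixel r from the principal point sees the ray r / f radians off the axis. A picture is of the moment at which its call begins: read the wrist's pose just before it. calibration takes no time and is no camera call; for the wrist camera it gives the pose at the moment of the call.
- ticket.hand_in(): hands the job in, once; it reports no verdict.
The state is a dict: "t": time; "q": joint angles; "joint_vel": joint speeds; "joint_torque": joint torques, N m; "eef_pos": TCP position; "tool_rot": TCP orientation; "contact_force": force on the tool from outside, world axes, zero at the start; "torque": the same for the moment, N m; "gripper_width": opening from 0.0 (shut) to 1.0 (fully open).
Only numpy, scipy, OpenCV 4.12 (cv2) and the standard library are available. Lean on these libraries where they do the work, as an engineer would, in place of code of your own. Each camera call takes 0.05 s, during which the arm holds its last target. There are 200 camera calls.

## Working session

There is one attempt and no reset: what is moved stays moved. The work goes in short steps, Python scripts to look and compute and a shell command to move; the robot and the scene stay as the last step left them, time stands still between calls to the robot, and variables do not carry over. Pictures are saved under pics/ and viewed, about 8 in all and at most 12, crops included, and the job is handed in when it is done.

```bash
mkdir -p pics; python3 - <<'E'
from station import readout, eyes
import cv2,numpy as np
print(readout.get_obs())
for n in("top","side"):
    c=eyes.calibration(n);print(n,c)
    p,d=eyes.read_camera(n);cv2.imwrite(f"pics/{n}0.png",p[:,:,::-1]);np.savez(f"{n}0.npz",p=p,d=d,**c)
E
```

```text
{'t': 0.0, 'q': array([ 1.22291062,  0.47780931,  0.02232763,  1.55648949, -0.01150497,
        1.10929057, -0.08310655]), 'joint_vel': array([ 0.00057504, -0.00068165,  0.00030796, -0.00173531,  0.00020479,
       -0.00042995, -0.00011936]), 'joint_torque': array([ 3.17076660e-05, -5.96448541e+01,  1.60845000e+00, -2.81201595e+01,
        1.25332241e-02,  9.22433945e-03,  1.81033130e-06]), 'eef_pos': array([ 0.16014304, -0.65505501,  0.20750329]), 'tool_rot': array([-9.17671271e-04,  9.92819636e-01,  1.19617292e-01, -1.75947748e-04]), 'contact_force': array([-0.48146325, -0.86942539, -0.79477901]), 'torque': array([0.02431146, 0.02554421, 0.00513488]), 'gripper_width': 1.0002053125647572}
top {'fx': 431.44610930977325, 'fy': 431.44610930977325, 'cx': 253.81584336910944, 'cy': 191.65034774742423, 'R': array([[-0.02020231, -0.99960789,  0.01938916],
       [-0.99029081,  0.0173387 , -0.13792564],
       [ 0.13753537, -0.02198733, -0.99025279]]), 't': array([-0.00509094,  0.59921741,  0.95342272])}
side {'fx': 478.6291630185551, 'fy': 478.6291630185551, 'cx': 257.2003722807392, 'cy': 194.99187036481243, 'R': array([[ 0.99198839, -0.12631642,  0.0017877 ],
       [-0.0852072 , -0.67946298, -0.72874535],
       [ 0.09326718,  0.7227546 , -0.68478246]]), 't': array([-0.60063189,  0.11873142,  1.08434581])}
```

View pics/top0.png

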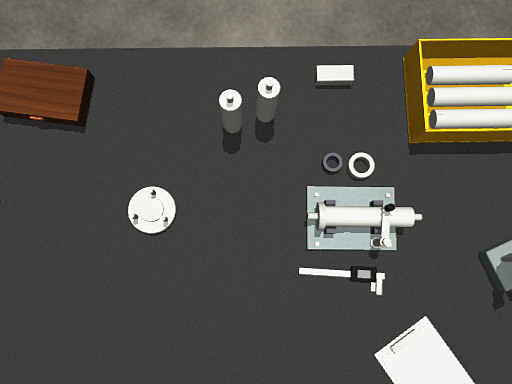

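View pics/side0.png

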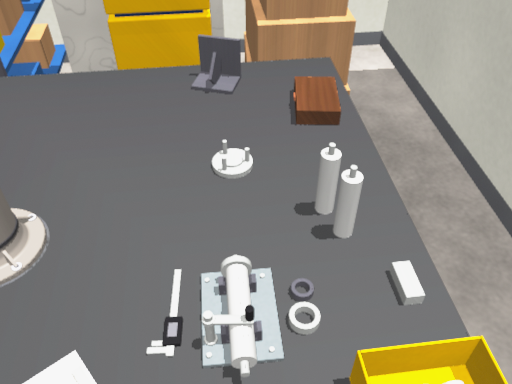

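The top view shows the fixture plate at about (307-397, 186-250), with the collar on the left (+y), the knob at (389,208) and the post at (381,242). The rings are behind it at (333,162) and (361,166), and the calliper is in front at (340,275). The side view agrees. Next I'll measure the plate, knob and roller.

```bash
cat > h.py <<'E'
import numpy as np,cv2
def cast(c,uv,z):
    uv=np.atleast_2d(uv).astype(float)
    r=np.c_[(uv[:,0]-c["cx"])/c["fx"],(uv[:,1]-c["cy"])/c["fy"],np.ones(len(uv))]
    R,t=c["R"],c["t"]; o=-R.T@t; d=r@R
    return o+d*((z-o[2])/d[:,2])[:,None]
def deproj(c,d):
    v,u=np.indices(d.shape)
    P=np.stack([(u-c["cx"])/c["fx"]*d,(v-c["cy"])/c["fy"]*d,d],-1)
    return (P-c["t"])@c["R"]
E
python3 - <<'E'
from h import *
for n,roi in(("top",(295,430,175,260)),("side",(190,300,250,384))):
    f=np.load(n+"0.npz");c=f;p=f["p"];d=f["d"];X=deproj(c,d)
    m=np.zeros(d.shape,bool);m[roi[2]:roi[3],roi[0]:roi[1]]=1
    hsv=cv2.cvtColor(p,cv2.COLOR_RGB2HSV)
    z=X[...,2]; 
    pl=m&(z>.007)&(z<.017)&(hsv[...,2]>70)&(d>0)
    q=X[pl][:,:2].astype(np.float32)
    r=cv2.minAreaRect(q*1000);print(n,"plate",r,pl.sum(),"z",np.median(z[pl]), cv2.boxPoints(r).tolist())
    ro=m&(z>.055)&(z<.0755)&(hsv[...,2]>100)&(hsv[...,1]<40)
    Q=X[ro];vx=cv2.fitLine(Q[:,:2].astype(np.float32),cv2.DIST_HUBER,0,.001,.001).ravel()
    print("roller top",vx,"ang from +y deg",np.degrees(np.arctan2(-vx[0],vx[1])),Q.min(0),Q.max(0),ro.sum())
    kn=m&(z>.108)&(z<.125);print("knob",X[kn].mean(0) if kn.any() else 0,kn.sum())
    po=m&(z>.09)&(z<.104)&(hsv[...,2]>100);print("post",X[po].mean(0),po.sum())
E
```

```text
top plate ((549.71630859375, -232.5220947265625), (236.05763244628906, 171.99591064453125), 88.8510513305664) 3158 z 0.012746763107522287 [[461.3689880371094, -348.80279541015625], [633.330322265625, -352.2515869140625], [638.0635986328125, -116.24139404296875], [466.102294921875, -112.7926025390625]]
roller top [ 0.03271206  0.9994648   0.5359573  -0.26337245] ang from +y deg -1.8745974 [ 0.50908706 -0.3936126   0.05515488] [ 0.57061826 -0.13709831  0.07547631] 1634
knob [ 0.55129366 -0.30578316  0.11590273] 49
post [ 0.47971216 -0.29839982  0.09772644] 51
side plate ((566.3471069335938, -221.0975341796875), (264.4493713378906, 204.42214965820312), 88.41159057617188) 3743 z 0.01294008770325586 [[460.5101013183594, -350.43817138671875], [664.8536987304688, -356.1046447753906], [672.18408203125, -91.75689697265625], [467.84051513671875, -86.09042358398438]]
roller top [ 0.02718205  0.9996305   0.5350387  -0.29503736] ang from +y deg -1.5576085 [ 0.47001124 -0.39532573  0.0551151 ] [ 0.57136739 -0.13549358  0.07547916] 2221
knob [ 0.5519353  -0.30995786  0.11514225] 75
post [ 0.48272729 -0.30145178  0.0968616 ] 85
```

```bash
python3 -m crank '[{"x":35,"y":-20},{"x":40,"y":-20},{"x":40,"y":-20},{"x":40,"y":-20},{"x":40,"y":-20},{"x":40,"y":-20},{"x":40,"y":-20},{"x":40,"y":-20},{"x":40,"y":-20},{"x":40,"y":-20},{"x":35,"y":-20},{"x":30,"y":-20}]'; python3 -m crank '[{"az":6},{"az":6},{"az":6},{},{}]'; python3 - <<'E'
from station import readout, eyes
import cv2,numpy as np
o=readout.get_obs();print(o["t"],o["eef_pos"],o["tool_rot"],o["q"])
c=eyes.calibration("wrist");p,d=eyes.read_camera("wrist");cv2.imwrite("pics/w1.png",p[:,:,::-1]);np.savez("w1.npz",p=p,d=d,**c)
print(c, -np.array(c["R"]).T@c["t"])
E
```

```text
0.1 [ 0.16017806 -0.65510653  0.20759077] [-8.32654583e-04  9.92818235e-01  1.19629589e-01 -1.43818938e-04] [ 1.22290324  0.47773145  0.0223235   1.55640565 -0.01153221  1.10927269
 -0.08308156]
{'fx': 297.3186396354542, 'fy': 297.3186396354542, 'cx': 251.65979318784906, 'cy': 190.45839962245395, 'R': array([[ 0.23686741, -0.97153778, -0.00285972],
       [-0.92273031, -0.22588713,  0.31231998],
       [-0.30407664, -0.07133968, -0.94997266]]), 't': array([-0.6734765 , -0.04027519,  0.38107055])} [ 0.23823615 -0.63622006  0.37265939]schema error: expected keys jaw, x, y, z, ax, ay, az
schema error: expected keys jaw, x, y, z, ax, ay, az
```

View pics/w1.png

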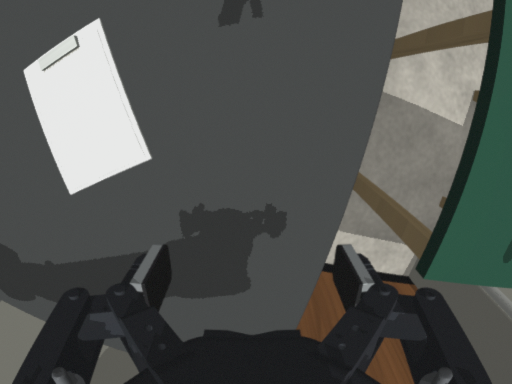

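The command needs every key in each row, so nothing moved. The wrist view shows only the fingers and bare table.

```bash
python3 -m crank '[{"jaw":100,"x":35,"y":-20,"z":0,"ax":0,"ay":0,"az":0},{"jaw":100,"x":40,"y":-20,"z":0,"ax":0,"ay":0,"az":0},{"jaw":100,"x":40,"y":-20,"z":0,"ax":0,"ay":0,"az":0},{"jaw":100,"x":40,"y":-20,"z":0,"ax":0,"ay":0,"az":0},{"jaw":100,"x":40,"y":-20,"z":0,"ax":0,"ay":0,"az":0},{"jaw":100,"x":40,"y":-20,"z":0,"ax":0,"ay":0,"az":0},{"jaw":100,"x":40,"y":-20,"z":0,"ax":0,"ay":0,"az":0},{"jaw":100,"x":40,"y":-20,"z":0,"ax":0,"ay":0,"az":0},{"jaw":100,"x":40,"y":-20,"z":0,"ax":0,"ay":0,"az":0},{"jaw":100,"x":40,"y":-20,"z":0,"ax":0,"ay":0,"az":0},{"jaw":100,"x":35,"y":-20,"z":0,"ax":0,"ay":0,"az":0},{"jaw":100,"x":20,"y":-20,"z":0,"ax":0,"ay":0,"az":0}]'; python3 -m crank '[{"jaw":60,"x":0,"y":0,"z":0,"ax":0,"ay":0,"az":6},{"jaw":60,"x":0,"y":0,"z":0,"ax":0,"ay":0,"az":6},{"jaw":60,"x":0,"y":0,"z":0,"ax":0,"ay":0,"az":6},{"jaw":60,"x":0,"y":0,"z":0,"ax":0,"ay":0,"az":0},{"jaw":60,"x":0,"y":0,"z":0,"ax":0,"ay":0,"az":0}]'; python3 - <<'E'
from station import readout, eyes
import cv2,numpy as np
o=readout.get_obs();print(o["t"],o["eef_pos"],o["tool_rot"],o["q"],o["gripper_width"])
c=eyes.calibration("wrist");p,d=eyes.read_camera("wrist");cv2.imwrite("pics/w2.png",p[:,:,::-1]);np.savez("w2.npz",p=p,d=d,**c)
E
```

```text
t: 1.65
eef_pos: [0.542, -0.3137, 0.2081]
tool_rot: [-0.0, 0.993, 0.121, 0.0]
contact_force: [-0.0, -0.3, 0.3]
gripper_width: 1.001
t: 2.28
eef_pos: [0.5404, -0.3156, 0.2084]
tool_rot: [-0.0, 0.999, -0.036, -0.0]
contact_force: [-0.1, 0.2, -0.1]
gripper_width: 0.601
2.275 [ 0.54035359 -0.31564641  0.20836532] [-4.49681627e-05  9.99345630e-01 -3.61702843e-02 -1.41249261e-04] [ 0.49040462  0.39898042 -0.08139428  1.67474643  0.03604591  1.06962124
 -1.24510802] 0.6005440563366053
```

View pics/w2.png

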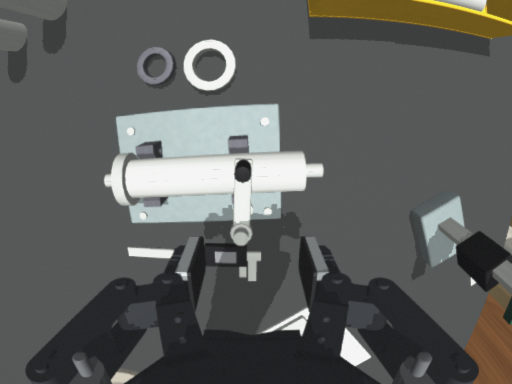

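The wrist view shows the knob at (243,172), the post at (241,232), the collar at (120,178), and the body's right end at x≈305. q7 would nearly run out if I swung from this yaw, so I'll half-turn the tool first. Now I'll localise the parts in this view.

```bash
cat >> h.py <<'E'
def fcast(c,uv,z):
    uv=np.atleast_2d(uv).astype(float)
    K=np.array([[c["fx"],0,c["cx"]],[0,c["fy"],c["cy"]],[0,0,1]])
    n=cv2.fisheye.undistortPoints(uv[:,None],K,np.zeros(4))[:,0]
    R,t=c["R"],c["t"]; o=-R.T@t; d=np.c_[n,np.ones(len(n))]@R
    return o+d*((z-o[2])/d[:,2])[:,None]
def fdeproj(c,d):
    v,u=np.indices(d.shape);uv=np.stack([u,v],-1).reshape(-1,1,2).astype(float)
    K=np.array([[c["fx"],0,c["cx"]],[0,c["fy"],c["cy"]],[0,0,1]])
    n=cv2.fisheye.undistortPoints(uv,K,np.zeros(4)).reshape(d.shape+(2,))
    P=np.stack([n[...,0]*d,n[...,1]*d,d],-1)
    return (P-c["t"])@c["R"]
E
python3 - <<'E'
from h import *
f=np.load("w2.npz");p=f["p"];d=f["d"];X=fdeproj(f,d);z=X[...,2]
m=np.zeros(d.shape,bool);m[100:240,100:330]=1;m&=d>0
kn=m&(z>.111)&(z<.122);print("knob top",X[kn].mean(0),np.median(z[kn]),kn.sum(),np.ptp(X[kn],0))
po=m&(z>.093)&(z<.104)&(p.sum(-1)>200)&(np.indices(d.shape)[0]>205);print("post",X[po].mean(0),po.sum(),np.ptp(X[po],0))
# roller cross sections in y slices: top ridge
A=m&(z>.055)&(z<.083)
for y in np.arange(-.40,-.12,.01):
    s=A&(abs(X[...,1]-y)<.003)
    if s.sum()>5: print(round(y,3),"x",X[s][:,0].min().round(4),X[s][:,0].max().round(4),"ztop",np.percentile(z[s],95).round(4),s.sum())
# plate bolts/edges
g=m&(p[...,2].astype(int)-p[...,0]>12)&(p.sum(-1)>250)&(z<.02)
r=cv2.minAreaRect((fcast(f,np.argwhere(g)[:,::-1],.012)[:,:2]*1000).astype(np.float32));print(r,g.sum())
print("axis ends cast z=.05",fcast(f,[[107,181],[323,170]],.05))
E
```

```text
knob top [ 0.55234975 -0.30720092  0.1154095 ] 0.11556846410192018 232 [0.01514093 0.01485047 0.0063333 ]
post [ 0.48138926 -0.29879491  0.09677174] 118 [0.00909023 0.01504697 0.0052949 ]
-0.39 x 0.5276 0.5393 ztop 0.0581 49
-0.38 x 0.5283 0.54 ztop 0.0579 51
-0.37 x 0.5143 0.5558 ztop 0.0728 176
-0.36 x 0.5154 0.5569 ztop 0.0725 213
-0.35 x 0.5135 0.5569 ztop 0.0725 218
-0.34 x 0.5155 0.5572 ztop 0.0727 212
-0.33 x 0.5133 0.5573 ztop 0.0725 218
-0.32 x 0.5152 0.5576 ztop 0.0729 220
-0.31 x 0.4799 0.5584 ztop 0.0829 95
-0.3 x 0.4891 0.5592 ztop 0.0829 74
-0.29 x 0.4832 0.5586 ztop 0.0809 236
-0.28 x 0.5178 0.5586 ztop 0.0728 207
-0.27 x 0.5151 0.5594 ztop 0.0728 217
-0.26 x 0.5179 0.5598 ztop 0.0727 209
-0.25 x 0.5151 0.5589 ztop 0.073 209
-0.24 x 0.518 0.5596 ztop 0.0726 201
-0.23 x 0.5188 0.5596 ztop 0.0729 196
-0.22 x 0.5162 0.5604 ztop 0.073 190
-0.21 x 0.5188 0.561 ztop 0.0729 187
-0.2 x 0.5198 0.5611 ztop 0.0729 179
-0.19 x 0.517 0.5609 ztop 0.0729 173
-0.18 x 0.5201 0.5607 ztop 0.0728 172
-0.17 x 0.5094 0.5703 ztop 0.0816 411
-0.16 x 0.5119 0.5709 ztop 0.0815 162
-0.14 x 0.5359 0.5469 ztop 0.0583 34
((538.0300903320312, -245.6480255126953), (208.215087890625, 148.6574249267578), 88.38288879394531) 8859
axis ends cast z=.05 [[ 0.53943847 -0.13621551  0.05      ]
 [ 0.53291269 -0.39621405  0.05      ]]
```

Checks agree: knob top at 0.1155, roller top at 0.073, plate 208×149 mm, pivot-to-knob distance 74.6 mm. That puts the fixture origin at about (0.538, -0.241) with yaw -1.65°, and the clamp at about 0.08 rad.

```bash
python3 -m crank '[{"jaw":60,"x":0,"y":0,"z":0,"ax":0,"ay":0,"az":-10},{"jaw":60,"x":0,"y":0,"z":0,"ax":0,"ay":0,"az":-10},{"jaw":60,"x":0,"y":0,"z":0,"ax":0,"ay":0,"az":-10},{"jaw":60,"x":0,"y":0,"z":0,"ax":0,"ay":0,"az":-10},{"jaw":60,"x":0,"y":0,"z":0,"ax":0,"ay":0,"az":-10},{"jaw":60,"x":0,"y":0,"z":0,"ax":0,"ay":0,"az":-10},{"jaw":60,"x":0,"y":0,"z":0,"ax":0,"ay":0,"az":-10},{"jaw":60,"x":0,"y":0,"z":0,"ax":0,"ay":0,"az":-10},{"jaw":60,"x":0,"y":0,"z":0,"ax":0,"ay":0,"az":-10},{"jaw":60,"x":0,"y":0,"z":0,"ax":0,"ay":0,"az":-10}]'; python3 -m crank '[{"jaw":60,"x":0,"y":0,"z":0,"ax":0,"ay":0,"az":-10},{"jaw":60,"x":0,"y":0,"z":0,"ax":0,"ay":0,"az":-10},{"jaw":60,"x":0,"y":0,"z":0,"ax":0,"ay":0,"az":-10},{"jaw":60,"x":0,"y":0,"z":0,"ax":0,"ay":0,"az":-10},{"jaw":60,"x":0,"y":0,"z":0,"ax":0,"ay":0,"az":-10},{"jaw":60,"x":0,"y":0,"z":0,"ax":0,"ay":0,"az":-10},{"jaw":60,"x":0,"y":0,"z":0,"ax":0,"ay":0,"az":-10},{"jaw":60,"x":0,"y":0,"z":0,"ax":0,"ay":0,"az":-8},{"jaw":60,"x":-11,"y":10,"z":40,"ax":0,"ay":0,"az":0},{"jaw":60,"x":0,"y":0,"z":0,"ax":0,"ay":0,"az":0},{"jaw":60,"x":0,"y":0,"z":0,"ax":0,"ay":0,"az":0}]';  python3 - <<'E'
from station import readout, eyes
import cv2,numpy as np
from h import *
o=readout.get_obs();print(o["q"])
c=eyes.calibration("wrist");d=None
p,d=eyes.read_camera("wrist");cv2.imwrite("pics/w3.png",p[:,:,::-1]);np.savez("w3.npz",p=p,d=d,**c)
X=fdeproj(c,d);z=X[...,2];m=(d>0)&(z>.111)&(z<.122)&(np.hypot(X[...,0]-.552,X[...,1]+.307)<.02)
print(m.sum(),X[m].mean(0),X[m].min(0),X[m].max(0))
E
```

```text
t: 3.58
eef_pos: [0.5403, -0.3159, 0.2085]
tool_rot: [0.0, 0.668, 0.744, -0.0]
contact_force: [0.4, 0.0, 0.1]
gripper_width: 0.6
t: 4.95
eef_pos: [0.5526, -0.3074, 0.1694]
tool_rot: [0.0, 0.055, 0.999, -0.0]
contact_force: [-0.0, 0.2, 0.0]
gripper_width: 0.597
[ 0.90762265  0.53665609 -0.69450021  1.66570165  0.38068578  1.07817898
  1.56110746]
308 [ 0.55045686 -0.307418    0.11522118] [ 0.5430157  -0.31529454  0.11100743] [ 0.55866072 -0.29961438  0.11732404]
```

View pics/w3.png

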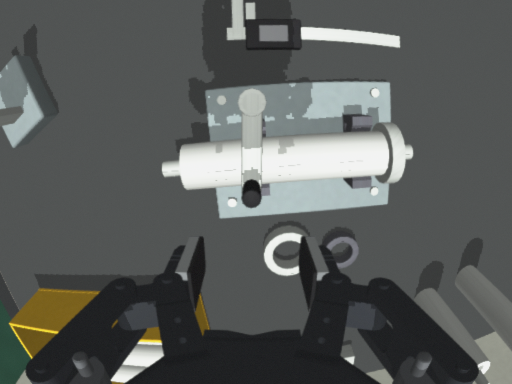

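The wrist view from the other side shows the knob at (252,190), midway between the fingers. It measures (0.551, -0.3075), in line with the TCP, so I'll descend and grip it lightly.

```bash
python3 -m crank '[{"jaw":60,"x":0,"y":0,"z":25,"ax":0,"ay":0,"az":0},{"jaw":60,"x":0,"y":0,"z":25,"ax":0,"ay":0,"az":0},{"jaw":60,"x":0,"y":0,"z":24,"ax":0,"ay":0,"az":0},{"jaw":0,"x":0,"y":0,"z":0,"ax":0,"ay":0,"az":0},{"jaw":0,"x":0,"y":0,"z":0,"ax":0,"ay":0,"az":0},{"jaw":0,"x":0,"y":0,"z":0,"ax":0,"ay":0,"az":0},{"jaw":0,"x":0,"y":0,"z":0,"ax":0,"ay":0,"az":0},{"jaw":0,"x":0,"y":0,"z":0,"ax":0,"ay":0,"az":0}]' 20
```

```text
t: 6.0
eef_pos: [0.5527, -0.3071, 0.0949]
tool_rot: [0.0, 0.055, 0.999, -0.0]
contact_force: [0.0, 0.4, 0.1]
gripper_width: 0.002
```

The jaws shut completely, so they missed the knob. I need to see why.

```bash
python3 - <<'E'
from station import readout, eyes
import cv2,numpy as np
from h import *
c=eyes.calibration("wrist")
p,d=eyes.read_camera("wrist");np.savez("w4.npz",p=p,d=d,**c)
s,ds=eyes.read_camera("side");cs=eyes.calibration("side")
cv2.imwrite("pics/w4.png",np.hstack([cv2.resize(p[100:330,140:380],(400,383)),cv2.resize(s[210:384,150:330],(396,383))])[:,:,::-1])
o=readout.get_obs();T=o["eef_pos"];R=cv2.Rodrigues(np.zeros(3))[0]
X=fdeproj(c,d);z=X[...,2];m=(d>0)&(z>.09)&(z<.122)&(np.hypot(X[...,0]-.552,X[...,1]+.307)<.05)&(np.indices(d.shape)[0]<235)&(p.sum(-1)<150)
print(m.sum(),np.median(X[m],0),X[m].min(0),X[m].max(0),o["gripper_width"],o["contact_force"])
E
```

```text
415 [ 0.54444345 -0.30671625  0.10336659] [ 0.54160246 -0.31392038  0.09002696] [ 0.54950726 -0.30006183  0.12161962] -0.0018494582566689912 [0.72360562 0.22985103 0.91253136]
```

View pics/w4.png

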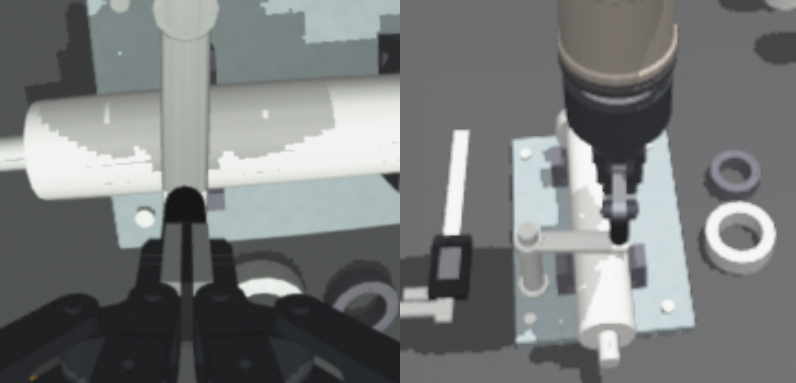

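```bash
python3 - <<'E'
from h import *
f=np.load("w4.npz");X=fdeproj(f,f["d"])
for v in (205,212,218,225,232,240,250,260,270):
    print(v,[tuple((X[v,u]*1000).round(0).astype(int)) +(int(f["p"][v,u].sum()),) for u in (236,240,244,248,251,254,258,262,266)])
E
```

```text
205 [(np.int64(545), np.int64(-317), np.int64(69), 649), (np.int64(539), np.int64(-313), np.int64(84), 493), (np.int64(540), np.int64(-310), np.int64(83), 506), (np.int64(540), np.int64(-308), np.int64(84), 508), (np.int64(540), np.int64(-306), np.int64(84), 501), (np.int64(540), np.int64(-304), np.int64(84), 499), (np.int64(541), np.int64(-301), np.int64(84), 490), (np.int64(541), np.int64(-299), np.int64(84), 470), (np.int64(546), np.int64(-296), np.int64(72), 707)]
212 [(np.int64(551), np.int64(-318), np.int64(67), 643), (np.int64(544), np.int64(-313), np.int64(85), 487), (np.int64(545), np.int64(-311), np.int64(83), 470), (np.int64(544), np.int64(-308), np.int64(86), 224), (np.int64(544), np.int64(-306), np.int64(86), 149), (np.int64(545), np.int64(-304), np.int64(85), 247), (np.int64(546), np.int64(-302), np.int64(83), 482), (np.int64(546), np.int64(-299), np.int64(83), 464), (np.int64(555), np.int64(-297), np.int64(61), 552)]
218 [(np.int64(579), np.int64(-324), np.int64(11), 550), (np.int64(546), np.int64(-313), np.int64(89), 312), (np.int64(544), np.int64(-311), np.int64(94),
[... 2481 characters left out ...]
, 85), (np.int64(541), np.int64(-305), np.int64(148), 100), (np.int64(542), np.int64(-303), np.int64(148), 282), (np.int64(543), np.int64(-301), np.int64(146), 281), (np.int64(543), np.int64(-299), np.int64(147), 261)]
270 [(np.int64(540), np.int64(-312), np.int64(156), 119), (np.int64(543), np.int64(-311), np.int64(153), 315), (np.int64(542), np.int64(-309), np.int64(154), 468), (np.int64(542), np.int64(-307), np.int64(155), 299), (np.int64(542), np.int64(-306), np.int64(155), 143), (np.int64(542), np.int64(-305), np.int64(155), 150), (np.int64(542), np.int64(-303), np.int64(155), 470), (np.int64(543), np.int64(-301), np.int64(155), 433), (np.int64(542), np.int64(-300), np.int64(156), 160)]
```

The depth image shows the pads at x 0.541 ending at z≈0.12, which is just above the knob top at 0.1155. The real tips are therefore about 20 mm higher than the reported TCP implies. I'll open, lower in small steps and try again.

```bash
python3 -m crank '[{"jaw":50,"x":0,"y":0,"z":0,"ax":0,"ay":0,"az":0},{"jaw":50,"x":0,"y":0,"z":0,"ax":0,"ay":0,"az":0},{"jaw":50,"x":2,"y":0,"z":0,"ax":0,"ay":0,"az":0},{"jaw":50,"x":0,"y":0,"z":8,"ax":0,"ay":0,"az":0},{"jaw":50,"x":0,"y":0,"z":8,"ax":0,"ay":0,"az":0},{"jaw":50,"x":0,"y":0,"z":0,"ax":0,"ay":0,"az":0}]' 20; python3 - <<'E'
from station import readout, eyes
from h import *
c=eyes.calibration("wrist");p,d=eyes.read_camera("wrist");X=fdeproj(c,d)
T=readout.get_obs()["eef_pos"];print(T,readout.get_obs()["contact_force"])
# finger points: near tcp in x, |dy|<40mm
m=(d>0)&(abs(X[...,0]-T[0])<.018)&(abs(X[...,1]-T[1])<.045)&(abs(X[...,1]-T[1])>.015)&(X[...,2]>.078)
print(m.sum(),np.percentile(X[m][:,2],[0,1,5,20,50]))
m2=m&(p.sum(-1)>180);print(m2.sum(),np.percentile(X[m2][:,2],[0,2,5,20,50]),np.percentile(X[m2][:,0],[5,95]))
E
```

```text
t: 6.85
eef_pos: [0.5498, -0.3064, 0.0773]
tool_rot: [-0.001, 0.055, 0.999, 0.0]
contact_force: [0.0, 0.0, 0.0]
gripper_width: 0.501
[ 0.55015269 -0.30653061  0.07786032] [-0.26982094 -0.34870096 -0.1750752 ]
12668 [0.10069565 0.10681256 0.11515711 0.13830545 0.15688719]
2248 [0.10069565 0.10515314 0.10855808 0.12335201 0.15472036] [0.53581823 0.55955957]
```

```bash
python3 -m crank '[{"jaw":0,"x":0,"y":0,"z":0,"ax":0,"ay":0,"az":0},{"jaw":0,"x":0,"y":0,"z":0,"ax":0,"ay":0,"az":0},{"jaw":0,"x":0,"y":0,"z":0,"ax":0,"ay":0,"az":0},{"jaw":0,"x":0,"y":0,"z":0,"ax":0,"ay":0,"az":0},{"jaw":0,"x":0,"y":0,"z":0,"ax":0,"ay":0,"az":0}]' 20
```

```text
t: 7.52
eef_pos: [0.5508, -0.3068, 0.0788]
tool_rot: [0.0, 0.055, 0.999, -0.0]
contact_force: [-0.0, -0.4, 2.4]
gripper_width: 0.173
```

Width 0.173 (about 15 mm) means the knob is held. I'll swing clockwise around the pivot, starting with three rows as a check.

```bash
python3 -m crank '[{"jaw":0,"x":0.7,"y":-10.3,"z":0,"ax":0,"ay":0,"az":8},{"jaw":0,"x":0.7,"y":-10.3,"z":0,"ax":0,"ay":0,"az":8},{"jaw":0,"x":0.7,"y":-10.3,"z":0,"ax":0,"ay":0,"az":8},{"jaw":0,"x":0,"y":0,"z":0,"ax":0,"ay":0,"az":0}]' 20
python3 -c "
import numpy as np
a=np.radians(-6.1);p=np.array([.5508,-.3068])-.074*np.array([np.cos(a),np.sin(a)]);
for k in(24,80,84):
  b=a-np.radians(k);print(k,p+.074*np.array([np.cos(b),np.sin(b)]))"
```

```text
t: 8.02
eef_pos: [0.5409, -0.3367, 0.0788]
tool_rot: [0.0, 0.261, 0.965, -0.0]
contact_force: [-0.2, 0.4, 2.0]
gripper_width: 0.174
24 [ 0.5412402  -0.33604825]
80 [ 0.48225212 -0.3727651 ]
84 [ 0.47708984 -0.37293635]
```

```bash
python3 -m crank '[{"jaw":0,"x":0.7,"y":-10.3,"z":0,"ax":0,"ay":0,"az":8},{"jaw":0,"x":0.7,"y":-10.3,"z":0,"ax":0,"ay":0,"az":8},{"jaw":0,"x":0.7,"y":-10.3,"z":0,"ax":0,"ay":0,"az":8},{"jaw":0,"x":0.7,"y":-10.3,"z":0,"ax":0,"ay":0,"az":8},{"jaw":0,"x":0.7,"y":-10.3,"z":0,"ax":0,"ay":0,"az":8},{"jaw":0,"x":0.7,"y":-10.3,"z":0,"ax":0,"ay":0,"az":8},{"jaw":0,"x":0.7,"y":-10.3,"z":0,"ax":0,"ay":0,"az":8},{"jaw":0,"x":0,"y":0,"z":0,"ax":0,"ay":0,"az":0},{"jaw":0,"x":0,"y":0,"z":0,"ax":0,"ay":0,"az":0}]' 20
```

```text
t: 9.15
eef_pos: [0.4825, -0.3723, 0.0787]
tool_rot: [0.0, 0.682, 0.731, 0.0]
contact_force: [0.0, -0.2, 3.9]
gripper_width: 0.173
```

The clamp has followed to about 1.47 rad. I'll release, rise, align with the roller and move above its balance point.

```bash
python3 -m crank '[{"jaw":50,"x":0,"y":0,"z":0,"ax":0,"ay":0,"az":0},{"jaw":50,"x":0,"y":0,"z":0,"ax":0,"ay":0,"az":0},{"jaw":50,"x":0,"y":0,"z":0,"ax":0,"ay":0,"az":0},{"jaw":50,"x":0,"y":0,"z":-30,"ax":0,"ay":0,"az":0},{"jaw":50,"x":0,"y":0,"z":-40,"ax":0,"ay":0,"az":0},{"jaw":100,"x":0,"y":0,"z":-40,"ax":0,"ay":0,"az":0},{"jaw":100,"x":0,"y":0,"z":0,"ax":0,"ay":0,"az":5.5},{"jaw":100,"x":44,"y":17,"z":0,"ax":0,"ay":0,"az":0},{"jaw":100,"x":44,"y":17,"z":0,"ax":0,"ay":0,"az":0},{"jaw":100,"x":44,"y":17,"z":0,"ax":0,"ay":0,"az":0},{"jaw":100,"x":0,"y":0,"z":0,"ax":0,"ay":0,"az":0},{"jaw":100,"x":0,"y":0,"z":0,"ax":0,"ay":0,"az":0}]' 20
python3 - <<'E'
from station import readout, eyes
from h import *
o=readout.get_obs();print(o["eef_pos"],o["tool_rot"],o["q"])
c=eyes.calibration("wrist");p,d=eyes.read_camera("wrist");cv2.imwrite("pics/w5.png",p[:,:,::-1]);np.savez("w5.npz",p=p,d=d,**c)
X=fdeproj(c,d);z=X[...,2];A=(d>0)&(z>.052)&(z<.09)&(abs(X[...,0]-.538)<.045)
for y in np.arange(-.40,-.13,.003):
    s=A&(abs(X[...,1]-y)<.0015)
    if s.sum()>5: print(round(y,3),X[s][:,0].min().round(4),X[s][:,0].max().round(4),np.percentile(z[s],95).round(4),s.sum())
t,dt=eyes.read_camera("top");ct=eyes.calibration("top");np.savez("top1.npz",p=t,d=dt,**ct)
k=deproj(ct,dt);m=(k[...,2]>.105)&(k[...,2]<.122)&(np.hypot(k[...,0]-.482,k[...,1]+.373)<.03);print("knob",m.sum(),k[m].mean(0))
E
```

```text
t: 10.65
eef_pos: [0.5366, -0.2427, 0.1884]
tool_rot: [-0.0, 0.718, 0.696, -0.0]
contact_force: [-1.0, -0.9, -0.4]
gripper_width: 1.001
[ 0.5366125  -0.24274253  0.18835619] [-2.18528786e-05  7.17801826e-01  6.96247371e-01 -3.69009229e-04] [ 0.61023547  0.38316258 -0.37305897  1.76788603  0.16122826  1.02087481
  0.14668516]
-0.394 0.526 0.5398 0.0576 19
-0.391 0.526 0.5411 0.0579 23
-0.388 0.5262 0.5399 0.0581 22
-0.385 0.5263 0.5387 0.0581 21
-0.373 0.5163 0.5545 0.071 17
-0.37 0.5124 0.5558 0.0726 73
-0.367 0.5126 0.5558 0.0723 72
-0.364 0.5128 0.5557 0.0721 80
-0.361 0.5129 0.5557 0.0723 71
-0.358 0.5132 0.5558 0.0723 72
-0.355 0.5133 0.5557 0.0728 88
-0.352 0.5136 0.5557 0.0726 77
-0.349 0.5137 0.5572 0.0726 84
-0.346 0.5125 0.5572 0.0726 73
-0.343 0.5128 0.5572 0.0725 88
-0.34 0.5118 0.5572 0.0724 90
-0.337 0.5119 0.5572 0.0725 85
-0.334 0.512 0.5571 0.0726 90
-0.331 0.5123 0.5572 0.0726 93
-0.328 0.5124 0.5572 0.0725 96
-0.325 0.5127 0.5571 0.0723 94
-0.322 0.5128 0.5571 0.0725 89
-0.319 0.513 0.557 0.0724 102
-0.316 0.5131 0.557 0.0724 102
-0.313 0.5134 0.5571 0.0727 88
-0.31
[... 1238 characters left out ...]
5617 0.0729 140
-0.19 0.5175 0.5617 0.0726 137
-0.187 0.5176 0.5618 0.0724 135
-0.184 0.5177 0.5618 0.0727 136
-0.181 0.5178 0.5618 0.0727 139
-0.178 0.518 0.5619 0.0727 137
-0.175 0.5181 0.5618 0.0726 137
-0.172 0.5083 0.5694 0.0812 163
-0.169 0.5083 0.5694 0.0818 195
-0.166 0.5088 0.5713 0.0818 204
-0.163 0.509 0.5712 0.0816 207
-0.16 0.5091 0.5712 0.0819 169
-0.157 0.5093 0.5475 0.07 57
-0.154 0.5327 0.5476 0.0583 48
-0.151 0.5328 0.5477 0.0584 48
-0.148 0.5329 0.5478 0.0581 48
-0.145 0.533 0.5478 0.0583 48
-0.142 0.5331 0.5479 0.0583 46
-0.139 0.5331 0.548 0.0586 47
-0.136 0.5343 0.5481 0.0575 15
knob 0 [nan nan nan]<stdin>:10: RuntimeWarning: Mean of empty slice.
  ret = um.true_divide(
```

View pics/w5.png

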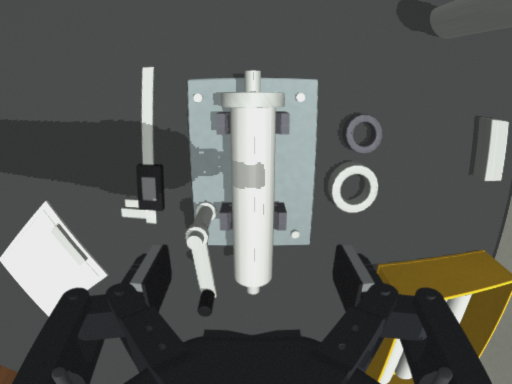

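The clamp now stands along -y, with its knob at (206,300), clear of the roller. The roller body runs from y -0.3725 to -0.1735, so its balance point is at about (0.5375, -0.245) with z 0.05. I'll descend part-way and check the real tip height.

```bash
python3 -m crank '[{"jaw":100,"x":-2.5,"y":0.8,"z":30,"ax":0,"ay":0,"az":0},{"jaw":100,"x":0,"y":0,"z":30,"ax":0,"ay":0,"az":0},{"jaw":100,"x":0,"y":0,"z":30,"ax":0,"ay":0,"az":0},{"jaw":100,"x":0,"y":0,"z":30,"ax":0,"ay":0,"az":0},{"jaw":100,"x":0,"y":0,"z":20,"ax":0,"ay":0,"az":0},{"jaw":100,"x":0,"y":0,"z":15,"ax":0,"ay":0,"az":0},{"jaw":100,"x":0,"y":0,"z":0,"ax":0,"ay":0,"az":0}]' 20
python3 - <<'E'
from station import readout, eyes
from h import *
o=readout.get_obs();T=o["eef_pos"];print(T,o["contact_force"])
c=eyes.calibration("wrist");p,d=eyes.read_camera("wrist");cv2.imwrite("pics/w6.png",p[:,:,::-1])
X=fdeproj(c,d);dx=X[...,0]-T[0]
for s in(-1,1):
    m=(d>0)&(dx*s>.030)&(dx*s<.065)&(abs(X[...,1]-T[1])<.016)&(X[...,2]>.02)
    print(s,m.sum(),np.percentile(X[m][:,2],[0,1,5,20,50]),np.percentile(dx[m],[1,50,99]),np.percentile(X[m][:,1],[1,99]))
E
```

```text
t: 11.62
eef_pos: [0.5371, -0.2449, 0.0327]
tool_rot: [-0.001, 0.718, 0.696, -0.0]
contact_force: [-0.2, -0.1, 1.2]
gripper_width: 0.998
[ 0.53705133 -0.24492205  0.03273684] [-0.23882273 -0.09348917  1.20226402]
-1 8267 [0.06813151 0.07237975 0.08054158 0.10223552 0.12362841] [-0.06478651 -0.05555799 -0.03175403] [-0.25402867 -0.22955031]
1 8574 [0.06844516 0.07238156 0.08057014 0.10342066 0.12429446] [0.03080278 0.05443008 0.06476631] [-0.25731511 -0.22905811]
```

View pics/w6.png

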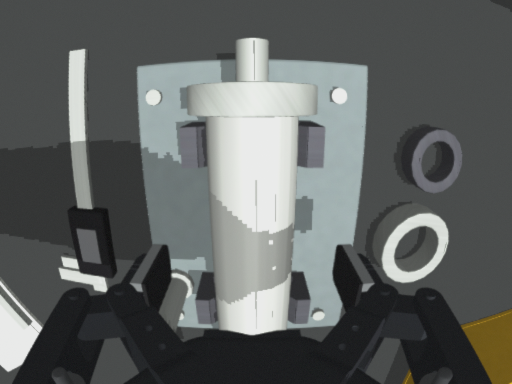

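The wrist view shows the roller centred between the pads, with the V-blocks clear on either side along y. The open tips are at z≈0.067, so I'll lower another 26 mm, which puts the closed tips at about 0.033, and then close.

```bash
python3 -m crank '[{"jaw":100,"x":0,"y":0,"z":13,"ax":0,"ay":0,"az":0},{"jaw":100,"x":0,"y":0,"z":13,"ax":0,"ay":0,"az":0},{"jaw":100,"x":0,"y":0,"z":0,"ax":0,"ay":0,"az":0}]' 20 && python3 -m crank '[{"jaw":0,"x":0,"y":0,"z":0,"ax":0,"ay":0,"az":0},{"jaw":0,"x":0,"y":0,"z":0,"ax":0,"ay":0,"az":0},{"jaw":0,"x":0,"y":0,"z":0,"ax":0,"ay":0,"az":0},{"jaw":0,"x":0,"y":0,"z":0,"ax":0,"ay":0,"az":0},{"jaw":0,"x":0,"y":0,"z":0,"ax":0,"ay":0,"az":0},{"jaw":0,"x":0,"y":0,"z":0,"ax":0,"ay":0,"az":0}]' 60
```

```text
t: 12.05
eef_pos: [0.5366, -0.2444, 0.0062]
tool_rot: [-0.001, 0.718, 0.696, -0.001]
contact_force: [0.7, -0.1, 0.4]
gripper_width: 0.999
t: 12.8
eef_pos: [0.5375, -0.2449, 0.0082]
tool_rot: [0.0, 0.718, 0.696, -0.0]
contact_force: [-2.8, 0.6, 5.7]
gripper_width: 0.521
```

The grip closed at 44-46 mm, which matches the roller. I'll tighten, lift slowly by 20 mm and check that it is level.

```bash
python3 -m crank '[{"jaw":0,"x":0,"y":0,"z":0,"ax":0,"ay":0,"az":0},{"jaw":0,"x":0,"y":0,"z":0,"ax":0,"ay":0,"az":0},{"jaw":0,"x":0,"y":0,"z":-3,"ax":0,"ay":0,"az":0},{"jaw":0,"x":0,"y":0,"z":-4,"ax":0,"ay":0,"az":0},{"jaw":0,"x":0,"y":0,"z":-4,"ax":0,"ay":0,"az":0},{"jaw":0,"x":0,"y":0,"z":-5,"ax":0,"ay":0,"az":0},{"jaw":0,"x":0,"y":0,"z":-4,"ax":0,"ay":0,"az":0},{"jaw":0,"x":0,"y":0,"z":0,"ax":0,"ay":0,"az":0}]' 100
cat > lev.py <<'E'
from station import readout, eyes
from h import *
o=readout.get_obs();T=o["eef_pos"];print(T,o["contact_force"],o["torque"])
c=eyes.calibration("wrist");p,d=eyes.read_camera("wrist");cv2.imwrite("pics/w7.png",p[:,:,::-1])
X=fdeproj(c,d);cx=.5375+.03*(X[...,1]+.245)
m=(d>0)&(abs(X[...,0]-cx)<.006)&(p.sum(-1)>250)
Y=[];Z=[]
for y in np.arange(-.225,-.178,.004):
    s=m&(abs(X[...,1]-y)<.002)&(X[...,2]>T[2]+.03)
    if s.sum()>3: Y.append(y);Z.append(np.percentile(X[s][:,2],80))
k=np.polyfit(Y,Z,1);print("slope rad",k[0],"top z",np.mean(Z))
s=m&(X[...,1]>-.155)&(X[...,1]<-.138)&(X[...,2]>.04);print("journal z top",np.percentile(X[s][:,2],90) if s.any() else None)
E
python3 lev.py
```

```text
t: 13.8
eef_pos: [0.538, -0.2449, 0.0279]
tool_rot: [0.0, 0.718, 0.696, 0.0]
contact_force: [0.5, 0.1, -6.6]
gripper_width: 0.512
[ 0.53795075 -0.24488624  0.02792941] [ 0.53825821  0.11738041 -6.61046567] [-0.00968488 -0.06564197 -0.00504254]
slope rad 0.002362209901013519 top z 0.09192259673088236
journal z top 0.0774539957283891
```

The roller is level (slope 0.002 rad), 19 mm up, and the wrist carries 6.6 N, which fits the given mass. I'll lift the rest.

```bash
python3 -m crank '[{"jaw":0,"x":0,"y":0,"z":-6,"ax":0,"ay":0,"az":0},{"jaw":0,"x":0,"y":0,"z":-12,"ax":0,"ay":0,"az":0},{"jaw":0,"x":0,"y":0,"z":-16,"ax":0,"ay":0,"az":0},{"jaw":0,"x":0,"y":0,"z":-18,"ax":0,"ay":0,"az":0},{"jaw":0,"x":0,"y":0,"z":-18,"ax":0,"ay":0,"az":0},{"jaw":0,"x":0,"y":0,"z":-18,"ax":0,"ay":0,"az":0},{"jaw":0,"x":0,"y":0,"z":-16,"ax":0,"ay":0,"az":0},{"jaw":0,"x":0,"y":0,"z":-12,"ax":0,"ay":0,"az":0},{"jaw":0,"x":0,"y":0,"z":-8,"ax":0,"ay":0,"az":0},{"jaw":0,"x":0,"y":0,"z":-4,"ax":0,"ay":0,"az":0},{"jaw":0,"x":0,"y":0,"z":0,"ax":0,"ay":0,"az":0},{"jaw":0,"x":0,"y":0,"z":0,"ax":0,"ay":0,"az":0}]' 100
python3 -m crank '[{"jaw":0,"x":0,"y":0,"z":0,"ax":0,"ay":0,"az":0},{"jaw":0,"x":0,"y":0,"z":0,"ax":0,"ay":0,"az":0},{"jaw":0,"x":0,"y":0,"z":0,"ax":0,"ay":0,"az":0},{"jaw":0,"x":0,"y":0,"z":0,"ax":0,"ay":0,"az":0},{"jaw":0,"x":0,"y":0,"z":0,"ax":0,"ay":0,"az":0},{"jaw":0,"x":0,"y":0,"z":0,"ax":0,"ay":0,"az":0}]'
python3 lev.py; python3 - <<'E'
from station import readout,eyes
import cv2
s=eyes.read_camera("side")[0];cv2.imwrite("pics/s8.png",s[:,:,::-1]);print(abs(readout.get_obs()["joint_vel"]).max())
E
```

```text
t: 15.35
eef_pos: [0.5372, -0.2446, 0.1549]
tool_rot: [-0.001, 0.718, 0.696, -0.0]
contact_force: [0.4, -0.4, -6.4]
gripper_width: 0.513
t: 16.1
eef_pos: [0.5376, -0.2448, 0.1555]
tool_rot: [-0.0, 0.718, 0.696, -0.0]
contact_force: [0.2, -0.3, -6.8]
gripper_width: 0.512
[ 0.53762049 -0.24482231  0.15549802] [ 0.20133299 -0.26867545 -6.81016888] [ 0.00633866  0.01929846 -0.01689018]
slope rad 0.002643226460571458 top z 0.2194924324606241
journal z top 0.2049562024688595
0.0027546722934765617
```

View pics/s8.png

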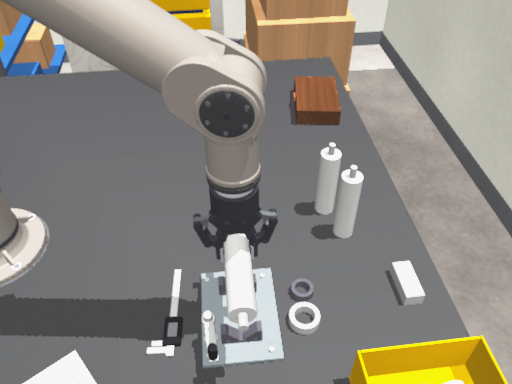

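The side view shows the roller raised over the fixture at (240,275). The clamp is open with its knob at (212,352), and the other parts are where they started. Handing in.

```bash
python3 -c "
from station import ticket;print(ticket.hand_in())"
```

```text
the job is handed in; nothing more can be done
None
```

I swung the clamp clear by its knob, gripped the roller at its balance point and lifted it 147 mm. I handed the job in at 16 s with the roller still held in the gripper; no verdict was reported.

**Last checks**
- **Roller:** its axis is at about z = 0.196 m and it is level to 0.003 rad. It has not drifted sideways from the balance point I measured, and it was at rest after the lift. The wrist carries 6.8 N, the roller's own weight.
- **Clamp:** I estimate it at about 1.47 rad, from the tool pose during the swing. The side and wrist views show it open. My depth check of the knob from the top camera found no pixels, so that reading did not confirm the angle.
- **Other parts:** in the final side view they all appear to be in their starting places. I judged this by eye, without measuring.

**What disagreed:** my first grip on the knob closed on nothing. The camera showed the fingertips sitting about 20 mm higher than the reported tool position implied. I used the tip heights measured by camera for both grips after that, and both held.

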